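# Cover the Petri dish and show its underside to the camera with an inspection mirror

## Task

Put the loose lid on the open Petri dish that sits in the retort stand's ring. Then take the inspection mirror by its rubber handle, bring its glass in under the dish, centred about 90 mm straight below the ink cross on the dish's underside, and angle it until the stand's camera sees the cross in the middle of the mirror. Finish while still holding the mirror there, steady and touching nothing else; the dish stays seated under its lid, and everything else on the bench stays where it is.

Things in the scene. Friction and masses are not known exactly. Their poses are not given: they have to be found in the camera images.
- stand: Retort stand, fixed. Origin on the bench straight below the ring's centre; z up, x from the ring to the upright rod. Grey base plate 12 mm thick (x -40 to 190 mm, y +-75 mm); rod 12 mm thick, 530 mm tall at x = 165 mm. From a boss on the rod 352 mm up, a 10 mm bar goes to the camera on the +y side (44 mm square, 85 mm long, looking down at 40 degrees to the place for the mirror)
- lens (a point): centre of the front glass of the stand's camera, in the stand's axes at (79, 216, 298) mm: 300 mm from the point 90 mm straight below the cross
- aim (a point): a point in the air, fixed to the stand, on the straight line from the cross to the lens, 23 % of the way from the cross. With the mirror's centre 90 mm straight below the cross, the camera sees the cross in mid-mirror when the line square to the glass through its centre passes through this point (it halves the angle between cross and lens)
- mark (a point): the black ink cross, 16 mm across, at the centre of the dish's underside; origin of the dish. The dish is the open base of a 60 mm Petri dish, loose in the stand's ring: clear plastic, outer diameter 52 mm, 14 mm high, amber agar in it; z points up, out of its mouth
- lid_centre (a point): centre of the dish's loose lid, half-way up. Clear plastic cap lying mouth down on the bench: outer diameter 60 mm, inner 56 mm, 11 mm high, top 2 mm thick; z up. Seated on the dish, this point is 10.5 mm above the dish's underside and the skirt ends 5 mm above the underside, 2 mm above the ring's lip
- handle (a point): centre of the inspection mirror's grey rubber handle sleeve: 100 mm long (x), 16 mm wide (y), 20 mm high (z) with flat sides. The mirror lies face up on the bench; x points along the handle towards the round head, z is square to the glass, out of it. Whole mirror 120 g, 205 mm long
- mirror_face (a point): centre of the glass of the inspection mirror, 125 mm from the handle's centre along x and 4 mm above it along z; z points out of the glass. Round steel head 60 mm in diameter, 8 mm thick, on a 6 mm rod; with its ball joint the head reaches 14 mm behind the glass
- spare_dish: bystander: closed 60 mm Petri dish with agar, 60 mm in diameter and 16 mm high; origin under its centre
- pen: bystander: white marker pen with black cap, 126 mm long, 14 mm thick; origin under its middle
- plate_stack: bystander: stack of seven 90 mm agar plates, 115 mm high; origin under its centre
- flask: bystander: conical glass flask, 84 mm wide, 130 mm high; origin under its centre
- ring_centre (a point): centre of the stand's flat dark ring, at the height of its upper face, 195 mm above the bench: outer radius 34 mm, 6 mm thick, open in the middle (radius 22 mm), with a lip 3 mm high round the dish; a 10 mm bar joins it to the rod on the stand's +x side. Below the ring the space is open on the stand's -x and both y sides
- forceps: bystander: steel forceps, 127 mm long, 14 mm wide, 10 mm high; origin under its middle
Not all that is in view belongs to the job. There is more than one size of the part that bears handle; the job needs the largest. What is shaped like the part that bears lid_centre but pink is not meant.

How it is judged:
By the outcome, as a careful person would: the job done as asked, in the order asked, and still so for the second after the job is handed in, while the arm keeps its last pose, push and grip.
It also fails if it takes over 59 s, if anything falls off the work surface, if the arm or the gripper's body presses on something with over 40 N, if the wrist force passes 120 N, or if a joint passes its speed limit or range.

## Robot

A 6-joint arm with a two-finger parallel gripper is mounted at the origin on the work surface. World frame = base frame: x ahead of the robot, y to its left, z up, the work surface at z = 0. Lengths are in m, angles in rad, forces in N, time in s.
With the tool pointing down it reaches from about 0.225 to 0.875 m from the base axis. Payload 3.4 kg.
Tool frame: the origin (TCP) lies at the very end of the fingers, on their centre line; the grasp point (between the pads) lies 19 mm behind it (grip_depth is the distance from the TCP to the grasp point, in m); x points along the fingers, z is the direction in which the jaws open and shut, and the axes are right-handed (so a half turn about x gives the same grasp; the last joint's range is limited). The gripper opens to 85 mm and grips with 20 to 120 N. Pads are 22 mm wide; open, the fingers measure 114 mm over their backs; the gripper's body (76 mm by 85 mm) begins 54 mm behind the grasp point. The pads swing forward as they close: fully open they stand 13 mm farther back than shut.
Start: joints at [-1.446, 0.276, 1.505, -0, 1.361, -0.121], TCP at [0.14, -0.558, 0.231] pointing down, gripper open.
Joint ranges: [-2.89, 2.89], [-0.75, 2.08], [0.22, 2.7], [-1.18, 4.32], [0.11, 2.71], [-2.7, 2.7]. Speed limits (rad/s): [2.57, 2.57, 3.14, 3.14, 3.14, 3.14].

## Interface

Orientations are given as a unit quaternion [w, x, y, z].
In Python, from rig import get_state, get_image, sign_off, grip_depth gives the robot as it stands. The module is installed in compiled form; this text tells all that it offers.
- The arm moves only by the tool arm_command, never from a script. Its argument "series" is a list of rows, each an object with "dp": the shift along the tool's x, y, z scaled (see below), a list of three; "angular": the turn, a rotation vector about the tool's x, y, z scaled (see below), a list of three; "gripper": the finger opening in mm, from 0 to 85.4. A call has exactly 8 rows; each row shifts and turns the pose as measured when the row begins, along the tool's axes as they then stand; what a row does not reach is not made up. The controller multiplies each number of a shift by 0.12 m and each number of a turn by 90 degrees. A row lasts 1/8 s, in which the tool goes at most 62.5 mm and 10.7 degrees, less where a joint would pass 70% of its speed; a pose out of reach is approached as far as the arm can. A call with a number of a shift or a turn outside -1 to 1 is refused whole. A call with a gripper value outside its range is refused whole. The fingers move at their own pace and stop on an object; "grip_force" is the grip in N (left out, the last holds). Time passes only in rows, so rows that do not move let the fingers close, or fill a call up. It gives the time, the measured TCP pose, the force and the opening at its end, in the units of the state.
- get_state(): the state, without advancing time (a new reading comes with each control period).
- get_image(name): name is "scene" or "top" or "wrist"; returns a dict with "image" (420x560x3 uint8, blue, green, red), "depth" (420x560 float32, m along the optical axis (not along the pixel's ray), 0 where there is no reading), "mtx" (3x3 intrinsics, pixels), "view" (4x4, takes a point from world to camera coordinates); the wrist camera has in their place "mount" (4x4, takes a point from camera to tool coordinates, whose origin is the TCP and whose axes are the tool frame's). Camera axes: x right, y up, looking along -z (the intrinsics and any distortion apply to the point x, -y, -z); pixel columns grow to the right and rows downward; lengths in m; the calibration is good to about 2 mm. A picture is of the moment at which its call begins: read the wrist's pose just before it.
- sign_off(): hands the job in, once; it reports no verdict.
The state is a dict: "clock": time; "qpos": joint angles; "qd": joint speeds; "effort": joint torques, N m; "position": TCP position; "ee_rot": TCP orientation; "contact_force": force on the tool from outside, world axes, zero at the start; "moment": the same for the moment, N m; "width": finger opening in m.
Only numpy, scipy, OpenCV 4.12 (cv2) and the standard library are available. Lean on these libraries where they do the work, as an engineer would, in place of code of your own. Each camera call takes 0.05 s, during which the arm holds its last target. There are 200 camera calls.

## Working session

There is one attempt and no reset: what is moved stays moved. The work goes in short steps, Python scripts to look and compute and a tool call to move; the robot and the scene stay as the last step left them, time stands still between calls to the robot, and variables do not carry over. Pictures are saved under pics/ and viewed, about 8 in all and at most 12, crops included, and the job is handed in when it is done.

Besides the shell and the picture viewer there is one more tool, called after "Emit:" as a command line: name --argument value ..., lists and objects as JSON in quotes. arm_command: Moves the arm, as the interface text tells. Its arguments: {"type":"object","properties":{"series":{"type":"array","items":{"type":"object","properties":{"dp":{"type":"array","items":{"type":"number"}},"angular":{"type":"array","items":{"type":"number"}},"gripper":{"type":"number"}}}},"grip_force":{"type":"number"}},"required":["series"]}

```bash
mkdir -p pics; ls; cat > h.py <<'E'
import numpy as np, cv2
from scipy.spatial.transform import Rotation as R
from rig import get_state, get_image, sign_off, grip_depth
def Rq(q): return R.from_quat([q[1],q[2],q[3],q[0]])
def cam(name):
    s=get_state(); d=get_image(name)
    if 'view' in d: V=np.array(d['view'])
    else:
        T=np.eye(4);T[:3,:3]=Rq(s['ee_rot']).as_matrix();T[:3,3]=s['position'];V=np.linalg.inv(T@np.array(d['mount']))
    d['V']=V; d['C']=np.linalg.inv(V); d['K']=np.array(d['mtx']); return d
def ray(d,u,v):
    K=d['K'];r=np.array([(u-K[0,2])/K[0,0],-(v-K[1,2])/K[1,1],-1.]);return d['C'][:3,3],d['C'][:3,:3]@r
def onz(d,u,v,z):
    o,r=ray(d,u,v);return o+r*(z-o[2])/r[2]
def dep(d,u,v):
    o,r=ray(d,u,v);return o+r*d['depth'][int(v),int(u)]
def proj(d,p):
    c=d['V']@np.append(p,1);K=d['K'];return K[0,0]*c[0]/-c[2]+K[0,2],K[1,1]*-c[1]/-c[2]+K[1,2]
def tri(d1,p1,d2,p2):
    A=[];b=[]
    for d,p in((d1,p1),(d2,p2)):
        o,r=ray(d,*p);r/=np.linalg.norm(r);M=np.eye(3)-np.outer(r,r);A.append(M);b.append(M@o)
    return np.linalg.lstsq(np.vstack(A),np.hstack(b),rcond=None)[0]
E
python3 - <<'E'
from h import *
print(get_state(),grip_depth)
for n in('scene','top','wrist'):
    d=cam(n);cv2.imwrite(f'pics/{n}0.png',d['image']);np.savez(f'{n}0.npz',image=d['image'],depth=d['depth'],V=d['V'],C=d['C'],K=d['K'])
    print(n,d['K'].round(1).tolist(),d['C'].round(3).tolist(),[k for k in d])
    if n=='wrist':print(d['mount'])
E
```

```text
pics
{'clock': 0.0, 'qpos': array([-1.44602004e+00,  2.76585351e-01,  1.50614109e+00, -3.13349116e-05,
        1.36068971e+00, -1.21034582e-01]), 'qd': array([ 4.36246867e-04, -7.95612780e-05,  3.74953025e-04, -5.93920882e-04,
       -2.19493539e-04,  8.15116140e-04]), 'effort': array([ 1.01680867e-03, -4.16759455e+01, -2.45801353e+01, -3.10552459e-04,
        1.08214360e-02, -1.51231955e-06]), 'position': array([ 0.13982013, -0.55719354,  0.23044204]), 'ee_rot': array([ 0.55706326,  0.43537553,  0.557992  , -0.43448084]), 'contact_force': array([-0.6473615 , -0.50896939,  0.24132276]), 'moment': array([0.04025683, 0.02988325, 0.01110022]), 'width': 0.08564052442462106} 0.0187
scene [[416.2, 0.0, 275.6], [0.0, 416.2, 211.0], [0.0, 0.0, 1.0]] [[-0.878, -0.347, 0.329, 0.863], [0.478, -0.65, 0.591, 0.67], [0.009, 0.676, 0.736, 1.034], [0.0, 0.0, 0.0, 1.0]] ['image', 'depth', 'mtx', 'view', 'V', 'C', 'K']
top [[533.5, 0.0, 280.8], [0.0, 533.5, 200.8], [0.0, 0.0, 1.0]] [[-0.002, 0.998, -0.063, 0.38], [-1.0, -0.0, 0.019, 0.009], [0.019, 0.063, 0.998, 1.622], [0.0, 0.0, 0.0, 1.0]] ['image', 'depth', 'mtx', 'view', 'V', 'C', 'K']
wrist [[303.2, 0.0, 279.5], [0.0, 303.2, 212.5], [0.0, 0.0, 1.0]] [[0.245, 0.92, 0.306, 0.217], [-0.97, 0.233, 0.075, -0.538], [-0.003, -0.315, 0.949, 0.374], [0.0, 0.0, 0.0, 1.0]] ['image', 'depth', 'mtx', 'mount', 'V', 'C', 'K']
[[ 1.11131387e-03  3.15620118e-01 -9.48884981e-01 -1.43122899e-01]
 [ 1.33325138e-03  9.48884256e-01  3.15621438e-01  7.98901793e-02]
 [ 9.99998494e-01 -1.61585669e-03  6.33707275e-04  3.86692380e-04]
 [ 0.00000000e+00  0.00000000e+00  0.00000000e+00  1.00000000e+00]]
```

View pics/scene0.png

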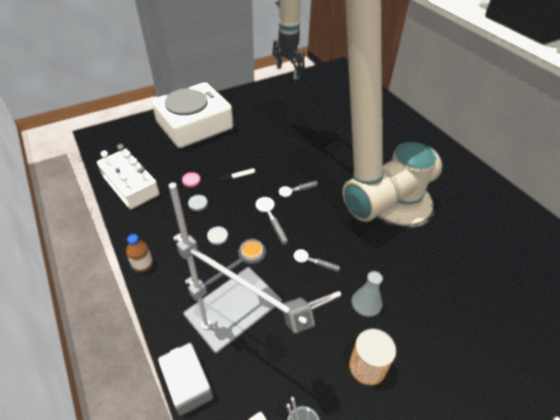

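View pics/top0.png

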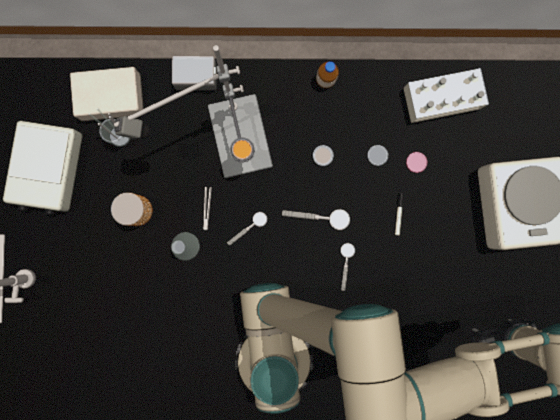

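The scene view shows the stand with the amber dish in its ring at (252,250), and two pale discs at (218,236) and (198,202). The big mirror's head is at (265,205). In the top view the dish is at (242,149), the discs at (323,155) and (378,155), and the mirror runs from (285,213) to (340,219). I'll measure these and zoom in on the two discs.

```bash
python3 - <<'E'
from h import *
L=lambda n:dict(np.load(n+'0.npz'))
t,s=L('top'),L('scene')
for nm,p,q in(('discA',(323,155),(218,236)),('discB',(378,155),(198,202)),('dish',(242,149),(252,250)),('pink',(417,162),(191,180)),('mhead',(340,219),(265,205))):
    print(nm,'tri',tri(t,p,s,q).round(4),'dep top',dep(t,*p).round(4),'dep scene',dep(s,*q).round(4))
for nm,p in(('h0',(284,213)),('hmid',(300,215)),('h1',(316,217)),('rod top',(217,48)),('cam',(130,127)),('spare small',(260,219)),('basecorner',(209,105)),('b2',(261,97)),('b3',(271,169)),('b4',(220,177))):
    print(nm,dep(t,*p).round(4),onz(t,*p,0.012).round(3))
a=cv2.resize(t['image'][100:260,190:430],None,fx=3.3,fy=3.3,interpolation=cv2.INTER_CUBIC)
cv2.imwrite('pics/topcrop.png',a)
E
```

```text
discA tri [ 0.6189 -0.1499  0.0049] dep top [ 0.6207 -0.1508  0.0139] dep scene [ 0.6177 -0.1419  0.0121]
discB tri [ 0.6195 -0.319   0.0057] dep top [ 0.6214 -0.3194  0.0111] dep scene [ 0.6172 -0.3169  0.0058]
dish tri [0.6071 0.0867 0.1986] dep top [0.6078 0.0851 0.206 ] dep scene [0.6066 0.0909 0.2028]
pink tri [ 0.5994 -0.4409 -0.0014] dep top [ 0.5999 -0.4385  0.012 ] dep scene [ 0.6011 -0.4232  0.0134]
mhead tri [ 0.4236 -0.2005  0.0037] dep top [ 0.426  -0.201   0.0134] dep scene [ 0.4256 -0.1895  0.0144]
h0 [ 0.4438 -0.0315  0.0247] [ 0.444 -0.032  0.012]
hmid [ 0.4378 -0.0795  0.0241] [ 0.438 -0.08   0.012]
h1 [ 0.4321 -0.1283  0.015 ] [ 0.432 -0.129  0.012]
rod top [0.768  0.1205 0.5296] [0.952 0.173 0.012]
cam [0.6374 0.3458 0.3499] [0.706 0.435 0.012]
spare small [0.4262 0.0406 0.0151] [0.426 0.041 0.012]
basecorner [0.7743 0.1965 0.0121] [0.774 0.197 0.012]
b2 [0.8017 0.0381 0.004 ] [0.8   0.038 0.012]
b3 [0.5791 0.0074 0.0028] [0.578 0.007 0.012]
b4 [0.554  0.1622 0.0072] [0.554 0.162 0.012]
```

View pics/topcrop.png

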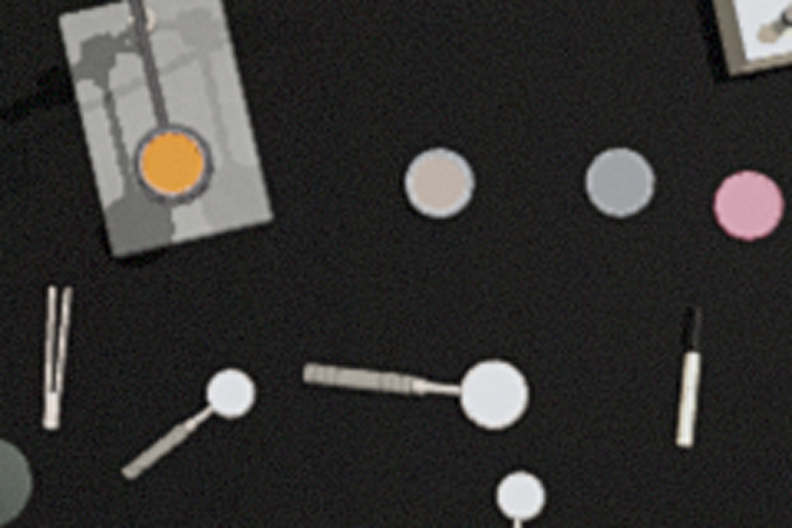

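The closer crop separates them. Disc A at crop (440,183) holds pale agar, so it's the spare dish. Disc B at (620,183) is clear and empty, about 11 mm high, so it's the lid. The largest mirror runs from its handle end (305,374) to its head (494,394). Next I'll write a row planner and move over the lid, with the tool half-turned so its camera faces the robot.

```bash
cat >> h.py <<'E'
def down(jaw):  # tool pointing down, jaw axis at world angle
    x=np.array([0,0,-1.]);z=np.array([np.cos(jaw),np.sin(jaw),0]);return R.from_matrix(np.c_[x,np.cross(z,x),z])
def plan(p,rot,n=8,vmax=.06,amax=10.,w=None):
    s=get_state();P=np.array(s['position']);Q=Rq(s['ee_rot'])
    d=np.array(p)-P;e=(rot*Q.inv()).as_rotvec()
    print('pos',P.round(4),'need',d.round(4),'ang',np.degrees(np.linalg.norm(e)).round(2),'F',s['contact_force'].round(1),'w',round(s['width'],4),'t',round(s['clock'],2))
    k=max(1,int(np.ceil(max(np.linalg.norm(d)/vmax,np.degrees(np.linalg.norm(e))/amax))))
    print('rows needed',k); k=max(k,1)
    a=(Q.inv()*R.from_rotvec(e/k)*Q).as_rotvec()
    for i in range(k):
        Qi=R.from_rotvec(e*i/k)*Q
        print((Qi.inv().apply(d/k)/.12).round(3).tolist(),((a)/(np.pi/2)).round(3).tolist())
E
python3 - <<'E'
from h import *
t=dict(np.load('top0.npz'))
hd=onz(t,190+494/3.3,100+394/3.3,.014);a=onz(t,190+305/3.3,100+374/3.3,.02);b=onz(t,190+425/3.3,100+386/3.3,.02)
u=(hd-a)[:2];u/=np.linalg.norm(u);print('head',hd,'ends',a,b,'mid',(a+b)/2,'hc from head',hd[:2]-.125*u,'phi',np.degrees(np.arctan2(u[1],u[0])))
plan([.62,-.319,.16],down(1.778))
E
```

```text
head [ 0.42479586 -0.20003736  0.014     ] ends [ 0.44301628 -0.02685642  0.02      ] [ 0.4319832  -0.13626675  0.02      ] mid [ 0.43749974 -0.08156159  0.02      ] hc from head [ 0.43787496 -0.07572349] phi -96.00600836340864
pos [ 0.1399 -0.5573  0.2307] need [ 0.4801  0.2383 -0.0707] ang 177.79 F [-0.9  0.2  0.2] w 0.0854 t 0.15
rows needed 18
[0.033, 0.242, -0.053] [-0.11, 0.0, -0.0]
[0.033, 0.248, -0.011] [-0.11, 0.0, -0.0]
[0.033, 0.246, 0.032] [-0.11, 0.0, -0.0]
[0.033, 0.237, 0.074] [-0.11, 0.0, -0.0]
[0.033, 0.221, 0.113] [-0.11, 0.0, -0.0]
[0.033, 0.198, 0.15] [-0.11, 0.0, -0.0]
[0.033, 0.169, 0.181] [-0.11, 0.0, -0.0]
[0.033, 0.136, 0.208] [-0.11, 0.0, -0.0]
[0.033, 0.098, 0.228] [-0.11, 0.0, -0.0]
[0.033, 0.058, 0.241] [-0.11, 0.0, -0.0]
[0.033, 0.015, 0.248] [-0.11, 0.0, -0.0]
[0.033, -0.027, 0.247] [-0.11, 0.0, -0.0]
[0.033, -0.069, 0.238] [-0.11, 0.0, -0.0]
[0.033, -0.109, 0.223] [-0.11, 0.0, -0.0]
[0.033, -0.146, 0.201] [-0.11, 0.0, -0.0]
[0.033, -0.178, 0.173] [-0.11, 0.0, -0.0]
[0.033, -0.205, 0.14] [-0.11, 0.0, -0.0]
[0.033, -0.226, 0.103] [-0.11, 0.0, -0.0]
```

Emit:
arm_command --series '[{"dp": [0.03, 0.24, -0.05], "angular": [-0.115, 0, 0], "gripper": 85}, {"dp": [0.03, 0.25, -0.01], "angular": [-0.115, 0, 0], "gripper": 85}, {"dp": [0.03, 0.25, 0.03], "angular": [-0.115, 0, 0], "gripper": 85}, {"dp": [0.03, 0.24, 0.07], "angular": [-0.115, 0, 0], "gripper": 85}, {"dp": [0.03, 0.22, 0.11], "angular": [-0.115, 0, 0], "gripper": 85}, {"dp": [0.03, 0.2, 0.15], "angular": [-0.115, 0, 0], "gripper": 85}, {"dp": [0.03, 0.17, 0.18], "angular": [-0.115, 0, 0], "gripper": 85}, {"dp": [0.03, 0.14, 0.21], "angular": [-0.115, 0, 0], "gripper": 85}]'

```text
clock: 1.15
position: [0.3517, -0.4364, 0.1983]
ee_rot: [0.704, -0.056, 0.705, 0.06]
contact_force: [-0.3, -0.9, -0.5]
width: 0.085
```

```bash
python3 - <<'E'
from h import *
plan([.62,-.319,.16],down(1.778)); print(get_state()['qpos'])
E
```

```text
pos [ 0.3517 -0.4364  0.1983] need [ 0.2683  0.1174 -0.0383] ang 92.52 F [-0.3 -0.9 -0.5] w 0.085 t 1.15
rows needed 10
[0.032, 0.06, 0.237] [-0.103, 0.0, -0.0]
[0.032, 0.021, 0.243] [-0.103, 0.0, -0.0]
[0.032, -0.018, 0.243] [-0.103, 0.0, -0.0]
[0.032, -0.057, 0.237] [-0.103, 0.0, -0.0]
[0.032, -0.094, 0.225] [-0.103, 0.0, -0.0]
[0.032, -0.129, 0.207] [-0.103, 0.0, -0.0]
[0.032, -0.161, 0.184] [-0.103, 0.0, -0.0]
[0.032, -0.188, 0.155] [-0.103, 0.0, -0.0]
[0.032, -0.211, 0.123] [-0.103, 0.0, -0.0]
[0.032, -0.228, 0.088] [-0.103, 0.0, -0.0]
[-1.01713895e+00  2.77565493e-01  1.58665876e+00  7.39605364e-04
  1.28292307e+00 -1.18060806e+00]
```

Emit:
arm_command --series '[{"dp": [0.04, 0.07, 0.29], "angular": [-0.118, 0, 0], "gripper": 85}, {"dp": [0.04, 0.02, 0.3], "angular": [-0.118, 0, 0], "gripper": 85}, {"dp": [0.04, -0.03, 0.3], "angular": [-0.118, 0, 0], "gripper": 85}, {"dp": [0.04, -0.08, 0.29], "angular": [-0.118, 0, 0], "gripper": 85}, {"dp": [0.04, -0.13, 0.28], "angular": [-0.118, 0, 0], "gripper": 85}, {"dp": [0.04, -0.18, 0.25], "angular": [-0.118, 0, 0], "gripper": 85}, {"dp": [0.04, -0.21, 0.2], "angular": [-0.118, 0, 0], "gripper": 85}, {"dp": [0.04, -0.25, 0.16], "angular": [-0.118, 0, 0], "gripper": 85}]'

```text
clock: 2.15
position: [0.6176, -0.3043, 0.1555]
ee_rot: [0.477, -0.519, 0.476, 0.526]
contact_force: [0.1, 0.1, -0.0]
width: 0.0848
```

```bash
python3 - <<'E'
from h import *
plan([.62,-.319,.16],down(1.778)); d=cam('wrist');cv2.imwrite('pics/w1.png',d['image'])
np.savez('w1.npz',image=d['image'],depth=d['depth'],V=d['V'],C=d['C'],K=d['K'])
print(proj(d,[.62,-.319,.011]))
g=cv2.cvtColor(d['image'],cv2.COLOR_BGR2GRAY);
c=cv2.HoughCircles(cv2.medianBlur(g,5),cv2.HOUGH_GRADIENT,1,60,param1=80,param2=25,minRadius=30,maxRadius=120);print(c)
E
```

```text
pos [ 0.6176 -0.3043  0.1555] need [ 0.0024 -0.0147  0.0045] ang 6.59 F [ 0.1  0.1 -0. ] w 0.0848 t 2.15
rows needed 1
[-0.039, -0.008, -0.124] [-0.073, 0.005, -0.003]
(np.float64(263.4015588684225), np.float64(201.42383605467623))
[[[145.5 169.5  30.8]
  [265.5 200.5  30.6]]]
```

View pics/w1.png

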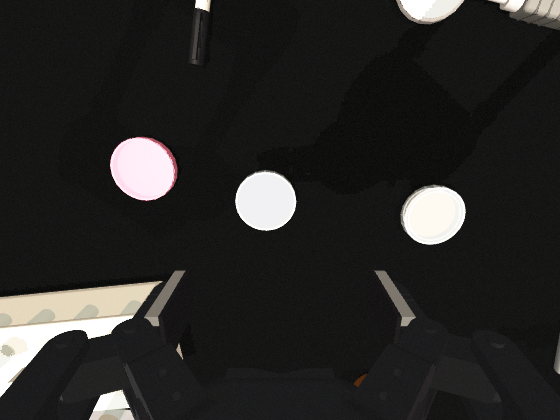

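The wrist view shows the clear lid at (265,200), the pink decoy at (145,170) and the spare dish at (433,215). The finger tips are in the lower part, at (185,272) and (378,272).

```bash
python3 - <<'E'
from h import *
w=dict(np.load('w1.npz'));t=dict(np.load('top0.npz'))
def blob(d,x0,x1,y0,y1,th):
    g=cv2.cvtColor(d['image'],cv2.COLOR_BGR2GRAY);m=np.zeros_like(g);m[y0:y1,x0:x1]=(g[y0:y1,x0:x1]>th)*255
    c=max(cv2.findContours(m,0,2)[0],key=cv2.contourArea);return cv2.fitEllipse(c)
a=blob(w,225,310,160,240,120);b=blob(t,360,395,140,170,70);print(a,b)
print('tri',tri(w,a[0],t,b[0]),'w@.011',onz(w,*a[0],.011),'t',onz(t,*b[0],.011),'dep',dep(w,*a[0]))
print('diam',np.linalg.norm(onz(w,a[0][0]-a[1][0]/2,a[0][1],.011)-onz(w,a[0][0]+a[1][0]/2,a[0][1],.011)))
p=onz(w,*a[0],.011)
plan([p[0],p[1],.03],down(1.778),vmax=.025)
E
```

```text
((265.38067626953125, 200.56643676757812), (58.350833892822266, 60.26629638671875), 96.96196746826172) ((377.40338134765625, 154.79124450683594), (20.18539047241211, 20.64289093017578), 105.08911895751953)
tri [ 0.62185536 -0.31796403  0.00487883] w@.011 [ 0.61894491 -0.31712413  0.011     ] t [ 0.62204435 -0.31754894  0.011     ] dep [ 0.61883512 -0.3171195   0.01138243]
diam 0.05755530799494803
pos [ 0.622  -0.3014  0.1543] need [-0.003  -0.0158 -0.1243] ang 6.23 F [4.3 0.5 0.4] w 0.0853 t 2.2
rows needed 6
[0.172, 0.006, -0.023] [-0.011, 0.001, -0.0]
[0.172, 0.007, -0.023] [-0.011, 0.001, -0.0]
[0.173, 0.007, -0.022] [-0.011, 0.001, -0.0]
[0.173, 0.007, -0.022] [-0.011, 0.001, -0.0]
[0.173, 0.008, -0.021] [-0.011, 0.001, -0.0]
[0.173, 0.008, -0.021] [-0.011, 0.001, -0.0]
```

Emit:
arm_command --series '[{"dp": [0.17, 0.01, -0.02], "angular": [-0.011, 0, 0], "gripper": 72}, {"dp": [0.17, 0.01, -0.02], "angular": [-0.011, 0, 0], "gripper": 72}, {"dp": [0.17, 0.01, -0.02], "angular": [-0.011, 0, 0], "gripper": 72}, {"dp": [0.17, 0.01, -0.02], "angular": [-0.011, 0, 0], "gripper": 72}, {"dp": [0.17, 0.01, -0.02], "angular": [-0.011, 0, 0], "gripper": 72}, {"dp": [0.1, 0.01, -0.02], "angular": [-0.011, 0, 0], "gripper": 72}, {"dp": [0, 0, 0], "angular": [0, 0, 0], "gripper": 72}, {"dp": [0, 0, 0], "angular": [0, 0, 0], "gripper": 72}]'

```text
clock: 3.2
position: [0.6172, -0.3141, 0.0345]
ee_rot: [0.448, -0.545, 0.444, 0.553]
contact_force: [0.5, -0.5, 0.3]
width: 0.0723
```

```bash
python3 - <<'E'
from h import *
w=cam('wrist');cv2.imwrite('pics/w2.png',w['image'])
np.savez('w2.npz',image=w['image'],depth=w['depth'],V=w['V'],C=w['C'],K=w['K'])
g=cv2.cvtColor(w['image'],cv2.COLOR_BGR2GRAY);u,v=map(int,proj(w,[.62,-.317,.011]));print(u,v)
n,l,st,c=cv2.connectedComponentsWithStats((g>120).astype(np.uint8))
i=l[v,u];print(st[i],c[i])
m=(l==i).astype(np.uint8);e=cv2.fitEllipse(max(cv2.findContours(m,0,2)[0],key=cv2.contourArea));print(e,onz(w,*e[0],.011),dep(w,*e[0]))
plan([.620,-.317,.005],down(1.778),vmax=.025)
E
```

```text
273 258
[ 224  208   99   93 7026] [273.09279818 255.22544833]
((273.0513610839844, 255.0457763671875), (90.03077697753906, 98.01052856445312), 90.6673355102539) [ 0.61807356 -0.31772607  0.011     ] [ 0.61763878 -0.31780889  0.01189346]
pos [ 0.6172 -0.3141  0.0346] need [ 0.0028 -0.0029 -0.0296] ang 0.75 F [-0.1  0.1  0.2] w 0.072 t 3.25
rows needed 2
[0.123, -0.009, -0.016] [-0.0, 0.004, -0.001]
[0.123, -0.009, -0.015] [-0.0, 0.004, -0.001]
```

View pics/w2.png

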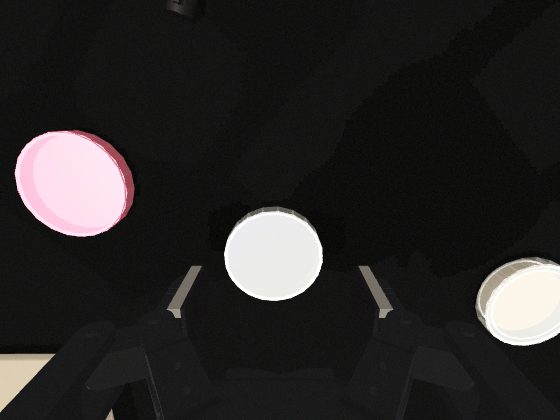

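The lid is at (273,255), between the two pads at (185,290) and (375,290). I'll check where the tips really are from the depth image.

```bash
python3 - <<'E'
from h import *
w=dict(np.load('w2.npz'))
for u,v in((198,268),(194,274),(190,282),(185,295),(181,305),(363,268),(368,278),(372,288),(380,303)):print(u,v,dep(w,u,v).round(4))
plan([.618,-.3177,.005],down(1.778),vmax=.025)
E
```

```text
198 268 [ 0.613  -0.3547  0.0494]
194 274 [ 0.6134 -0.3552  0.0547]
190 282 [ 0.613  -0.3551  0.062 ]
185 295 [ 0.6132 -0.3546  0.0715]
181 305 [ 0.6133 -0.3543  0.078 ]
363 268 [ 0.597  -0.2784  0.0505]
368 278 [ 0.5976 -0.2782  0.0587]
372 288 [ 0.5969 -0.2796  0.0683]
380 303 [ 0.5974 -0.2793  0.0779]
pos [ 0.6172 -0.3141  0.0346] need [ 0.0008 -0.0036 -0.0296] ang 0.75 F [-0.1  0.1  0.2] w 0.072 t 3.25
rows needed 2
[0.123, -0.001, -0.017] [-0.0, 0.004, -0.001]
[0.123, -0.0, -0.016] [-0.0, 0.004, -0.001]
```

Emit:
arm_command --series '[{"dp": [0.12, 0, -0.017], "angular": [0, 0.004, 0], "gripper": 64}, {"dp": [0.12, 0, -0.016], "angular": [0, 0.004, 0], "gripper": 64}, {"dp": [0.03, 0, 0], "angular": [0, 0, 0], "gripper": 64}, {"dp": [0, 0, 0], "angular": [0, 0, 0], "gripper": 64}, {"dp": [0, 0, 0], "angular": [0, 0, 0], "gripper": 64}, {"dp": [0, 0, 0], "angular": [0, 0, 0], "gripper": 64}, {"dp": [0, 0, 0], "angular": [0, 0, 0], "gripper": 64}, {"dp": [0, 0, 0], "angular": [0, 0, 0], "gripper": 64}]'

```text
clock: 4.25
position: [0.6191, -0.3183, 0.0017]
ee_rot: [-0.445, 0.55, -0.447, -0.548]
contact_force: [0.5, 0.1, 0.2]
width: 0.0642
```

```bash
python3 - <<'E'
from h import *
plan([.618,-.3177,-.004],down(1.778),vmax=.025)
w=cam('wrist');cv2.imwrite('pics/w3.png',w['image'])
D=w['depth'];v,u=np.mgrid[200:310,150:400]
K=w['K'];rr=np.stack([(u-K[0,2])/K[0,0],-(v-K[1,2])/K[1,1],-np.ones(u.shape)],-1)@w['C'][:3,:3].T
P=w['C'][:3,3]+rr*D[200:310,150:400,None]
S=get_state();T=Rq(S['ee_rot']).inv().apply(P.reshape(-1,3)-S['position']);Pw=P.reshape(-1,3)
m=(abs(T[:,1]-.011)<.003)&(abs(abs(T[:,2])-.033)<.006)&(D[200:310,150:400].ravel()>0)
for sgn in(-1,1):
    k=m&(np.sign(T[:,2])==sgn)&(Pw[:,2]>.003)
    o=np.argsort(-T[k,0])[:12];print(T[k][o].round(4)[::3],Pw[k][o][::3].round(4))
g=cv2.cvtColor(w['image'],cv2.COLOR_BGR2GRAY)
uu,vv=map(int,proj(w,[.618,-.3177,.011]));n,l,st,c=cv2.connectedComponentsWithStats((g>120).astype(np.uint8));i=l[vv,uu];print(st[i],c[i],onz(w,*c[i],.011))
E
```

```text
pos [ 0.6191 -0.3183  0.0017] need [-0.0011  0.0006 -0.0057] ang 0.18 F [0.5 0.1 0.2] w 0.0642 t 4.25
rows needed 1
[0.048, 0.008, 0.007] [-0.001, -0.002, 0.0]
[[-0.0076  0.0092 -0.0275]
 [-0.0084  0.0102 -0.0322]
 [-0.0092  0.0111 -0.032 ]
 [-0.0097  0.0098 -0.032 ]] [[ 0.6157 -0.3471  0.0095]
 [ 0.6157 -0.352   0.0103]
 [ 0.6147 -0.352   0.011 ]
 [ 0.616  -0.3517  0.0116]]
[[-0.0067  0.0082  0.0319]
 [-0.008   0.0122  0.0274]
 [-0.0089  0.0094  0.0284]
 [-0.009   0.0105  0.0283]] [[ 0.6045 -0.2888  0.0084]
 [ 0.6015 -0.2941  0.0097]
 [ 0.6041 -0.2925  0.0106]
 [ 0.6029 -0.2928  0.0107]]
[ 222  224  119  111 9884] [281.43676649 281.7994739 ] [ 0.61773827 -0.31779152  0.011     ]
```

Emit:
arm_command --series '[{"dp": [0.045, 0.008, 0.007], "angular": [0, 0, 0], "gripper": 64}, {"dp": [0.005, 0, 0], "angular": [0, 0, 0], "gripper": 64}, {"dp": [0, 0, 0], "angular": [0, 0, 0], "gripper": 64}, {"dp": [0, 0, 0], "angular": [0, 0, 0], "gripper": 54}, {"dp": [0, 0, 0], "angular": [0, 0, 0], "gripper": 54}, {"dp": [0, 0, 0], "angular": [0, 0, 0], "gripper": 54}, {"dp": [0, 0, 0], "angular": [0, 0, 0], "gripper": 54}, {"dp": [0, 0, 0], "angular": [0, 0, 0], "gripper": 54}]' --grip_force 30

```text
clock: 5.3
position: [0.618, -0.3178, -0.0043]
ee_rot: [-0.445, 0.55, -0.446, -0.548]
contact_force: [-1.0, -0.8, 0.6]
width: 0.0587
```

```bash
python3 - <<'E'
from h import *
plan([.59,-.20,.26],down(1.778),vmax=.05)
E
```

```text
pos [ 0.618  -0.3178 -0.0043] need [-0.028   0.1178  0.2643] ang 0.2 F [-1.  -0.8  0.6] w 0.0587 t 5.3
rows needed 6
[-0.368, 0.004, 0.167] [-0.0, -0.0, 0.0]
[-0.368, 0.004, 0.167] [-0.0, -0.0, 0.0]
[-0.367, 0.004, 0.167] [-0.0, -0.0, 0.0]
[-0.367, 0.004, 0.168] [-0.0, -0.0, 0.0]
[-0.367, 0.004, 0.168] [-0.0, -0.0, 0.0]
[-0.367, 0.004, 0.168] [-0.0, -0.0, 0.0]
```

Emit:
arm_command --series '[{"dp": [-0.08, 0, 0], "angular": [0, 0, 0], "gripper": 54}, {"dp": [-0.25, 0, 0], "angular": [0, 0, 0], "gripper": 54}, {"dp": [-0.36, 0, 0.1], "angular": [0, 0, 0], "gripper": 54}, {"dp": [-0.36, 0, 0.18], "angular": [0, 0, 0], "gripper": 54}, {"dp": [-0.36, 0, 0.18], "angular": [0, 0, 0], "gripper": 54}, {"dp": [-0.36, 0, 0.18], "angular": [0, 0, 0], "gripper": 54}, {"dp": [-0.36, 0, 0.18], "angular": [0, 0, 0], "gripper": 54}, {"dp": [-0.1, 0, 0.1], "angular": [0, 0, 0], "gripper": 54}]'

```text
clock: 6.3
position: [0.5942, -0.2066, 0.2739]
ee_rot: [-0.446, 0.55, -0.447, -0.547]
contact_force: [-0.2, 0.1, -0.3]
width: 0.0587
```

```bash
python3 - <<'E'
from h import *
plan([.55,-.10,.26],down(1.778),vmax=.05)
plan([.609,.086,.26],down(1.778),vmax=.05)
t=cam('top');np.savez('top1.npz',image=t['image'],depth=t['depth'],V=t['V'],C=t['C'],K=t['K'])
s=dict(np.load('scene0.npz'))
def amb(d):
    h=cv2.cvtColor(d['image'],cv2.COLOR_BGR2HSV);m=cv2.inRange(h,(8,120,120),(25,255,255))
    c=[c for c in cv2.findContours(m,0,2)[0]];return c
for nm,d,(u,v) in(('t',t,(242,149)),('s',s,(252,250))):
    for c in amb(d):
        e=cv2.minAreaRect(c)
        if abs(e[0][0]-u)+abs(e[0][1]-v)<20:print(nm,e,cv2.contourArea(c),onz(d,*e[0],.205)); 
E
```

```text
pos [ 0.5942 -0.2066  0.2739] need [-0.0442  0.1066 -0.0139] ang 0.28 F [-0.2  0.1 -0.3] w 0.0587 t 6.3
rows needed 3
[0.037, 0.06, 0.315] [-0.001, -0.001, 0.0]
[0.038, 0.06, 0.315] [-0.001, -0.001, 0.0]
[0.038, 0.06, 0.315] [-0.001, -0.001, 0.0]
pos [ 0.5942 -0.2066  0.2739] need [ 0.0148  0.2926 -0.0139] ang 0.28 F [-0.2  0.1 -0.3] w 0.0587 t 6.3
rows needed 6
[0.018, -0.102, 0.394] [-0.0, -0.0, 0.0]
[0.018, -0.103, 0.394] [-0.0, -0.0, 0.0]
[0.019, -0.103, 0.394] [-0.0, -0.0, 0.0]
[0.019, -0.103, 0.394] [-0.0, -0.0, 0.0]
[0.019, -0.103, 0.394] [-0.0, -0.0, 0.0]
[0.019, -0.103, 0.394] [-0.0, -0.0, 0.0]
t ((241.75, 148.75), (17.076295852661133, 16.76007080078125), 18.43494987487793) 221.5 [0.60864647 0.08583073 0.205     ]
s ((251.5, 248.5), (13.0, 17.0), 90.0) 177.0 [0.60633227 0.08764652 0.205     ]
```

Emit:
arm_command --series '[{"dp": [0, -0.07, 0.24], "angular": [0, 0, 0], "gripper": 54}, {"dp": [0, -0.07, 0.24], "angular": [0, 0, 0], "gripper": 54}, {"dp": [0, -0.07, 0.24], "angular": [0, 0, 0], "gripper": 54}, {"dp": [0, -0.07, 0.24], "angular": [0, 0, 0], "gripper": 54}, {"dp": [0, -0.07, 0.24], "angular": [0, 0, 0], "gripper": 54}, {"dp": [0, -0.07, 0.2], "angular": [0, 0, 0], "gripper": 54}, {"dp": [0, 0, 0], "angular": [0, 0, 0], "gripper": 54}, {"dp": [0, 0, 0], "angular": [0, 0, 0], "gripper": 54}]'

```text
clock: 7.35
position: [0.6051, -0.0287, 0.2604]
ee_rot: [0.443, -0.543, 0.451, 0.553]
contact_force: [0.5, 0.2, -0.6]
width: 0.0591
```

```bash
python3 - <<'E'
from h import *
plan([.609,.086,.25],down(1.778),vmax=.05)
w=cam('wrist');cv2.imwrite('pics/w4.png',w['image'])
np.savez('w4.npz',image=w['image'],depth=w['depth'],V=w['V'],C=w['C'],K=w['K'])
print(proj(w,[.6085,.086,.2]))
h=cv2.cvtColor(w['image'],cv2.COLOR_BGR2HSV);m=cv2.inRange(h,(8,90,120),(28,255,255))
c=max(cv2.findContours(m,0,2)[0],key=cv2.contourArea);e=cv2.fitEllipse(c);print(e,[(z,onz(w,*e[0],z).round(4)) for z in(.2,.204)],dep(w,*e[0]))
t=dict(np.load('top1.npz'));print('tri',tri(w,e[0],t,(241.8,148.8)))
E
```

```text
pos [ 0.6051 -0.0287  0.2604] need [ 0.0039  0.1147 -0.0104] ang 1.11 F [ 0.5  0.2 -0.6] w 0.0591 t 7.35
rows needed 3
[0.028, -0.075, 0.31] [-0.001, 0.001, -0.004]
[0.028, -0.075, 0.31] [-0.001, 0.001, -0.004]
[0.029, -0.076, 0.31] [-0.001, 0.001, -0.004]
(np.float64(427.97810618141693), np.float64(265.8443615747744))
((433.5917663574219, 265.75677490234375), (51.365394592285156, 67.8854751586914), 58.038429260253906) [(0.2, array([0.6076, 0.0901, 0.2   ])), (0.204, array([0.606 , 0.0875, 0.204 ]))] [0.60602486 0.08749533 0.20396126]
tri [0.60701204 0.08621657 0.20526884]
```

View pics/w4.png

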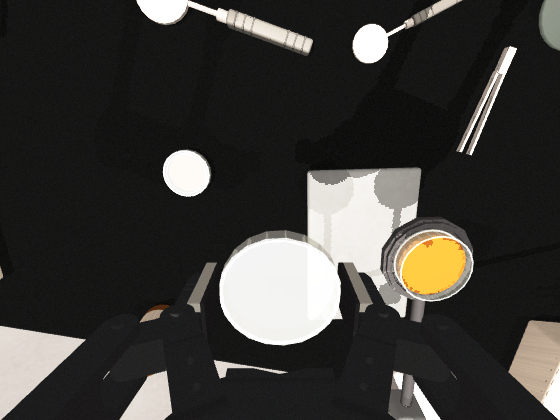

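The wrist view shows the held lid centred near (280,288) and the open amber dish in the ring at (433,263), with the big mirror at the top left. I'll measure the lid relative to the dish in this same picture.

```bash
python3 - <<'E'
from h import *
w=dict(np.load('w4.npz'));S=get_state();tz=.2604;tp=np.array([.6051,-.0287,tz])
D=w['depth'];v,u=np.mgrid[0:420,0:560];K=w['K']
rr=np.stack([(u-K[0,2])/K[0,0],-(v-K[1,2])/K[1,1],-np.ones(u.shape)],-1)@w['C'][:3,:3].T
P=w['C'][:3,3]+rr*D[...,None]
# lid top: points at z~tcp+.015
q=P[250:330,235:325].reshape(-1,3);print('lid z',np.percentile(q[:,2]-tz,[5,50,95]).round(4))
m=((abs(P[...,2]-tz-np.median(q[:,2]-tz))<.003)).astype(np.uint8);m[:, :190]=0;m[:,370:]=0
n,l,st,c=cv2.connectedComponentsWithStats(m);i=l[288,280];e=cv2.fitEllipse(max(cv2.findContours((l==i).astype(np.uint8),0,2)[0],key=cv2.contourArea));print(e)
zt=np.median(q[:,2]);pc=onz(w,*e[0],zt);print('lid centre',pc,'rel tcp',pc-tp)
# dish rim z map
g=P[220:310,375:480].reshape(-1,3)
for lo,hi in((.193,.1965),(.1965,.1995),(.2005,.2025),(.2025,.2055),(.2075,.211)):
    k=(g[:,2]>lo)&(g[:,2]<hi)&(np.hypot(g[:,0]-.607,g[:,1]-.087)<.045)
    if k.sum()>5:
        c,r=cv2.minEnclosingCircle((g[k,:2]*1000).astype(np.float32));print(lo,k.sum(),c,r)
E
```

```text
lid z [0.0149 0.0159 0.0169]
((281.85980224609375, 289.0242919921875), (104.21370697021484, 144.4977264404297), 89.77366638183594)
lid centre [ 0.6039814  -0.02805836  0.27626761] rel tcp [-0.0011186   0.00064164  0.01586761]
0.193 814 (611.53076171875, 87.07780456542969) 39.379302978515625
0.1965 978 (605.6978149414062, 86.01514434814453) 33.59808349609375
0.2005 1637 (605.82177734375, 86.06533813476562) 26.460079193115234
0.2025 1653 (605.5654296875, 86.42821502685547) 26.581350326538086
0.2075 645 (605.91552734375, 86.87999725341797) 27.044736862182617
```

Emit:
arm_command --series '[{"dp": [0.02, -0.07, 0.3], "angular": [-0.001, 0.001, -0.004], "gripper": 54}, {"dp": [0.03, -0.07, 0.3], "angular": [-0.001, 0.001, -0.004], "gripper": 54}, {"dp": [0.03, -0.06, 0.29], "angular": [-0.001, 0.001, -0.004], "gripper": 54}, {"dp": [0.03, 0, 0.03], "angular": [0, 0, 0], "gripper": 54}, {"dp": [0.03, 0, 0], "angular": [0, 0, 0], "gripper": 54}, {"dp": [0, 0, 0], "angular": [0, 0, 0], "gripper": 54}, {"dp": [0, 0, 0], "angular": [0, 0, 0], "gripper": 54}, {"dp": [0, 0, 0], "angular": [0, 0, 0], "gripper": 54}]'

```text
clock: 8.4
position: [0.6077, 0.0764, 0.2409]
ee_rot: [-0.448, 0.547, -0.451, -0.545]
contact_force: [0.3, 0.3, 0.5]
width: 0.059
```

```bash
python3 - <<'E'
from h import *
plan([.6063,.0862,.214],down(1.778),vmax=.05)
E
```

```text
pos [0.6077 0.0764 0.2409] need [-0.0014  0.0098 -0.0269] ang 0.85 F [0.3 0.3 0.5] w 0.059 t 8.4
rows needed 1
[0.223, -0.005, 0.083] [-0.009, -0.004, -0.001]
```

Emit:
arm_command --series '[{"dp": [0, -0.005, 0.083], "angular": [-0.009, -0.004, -0.001], "gripper": 54}, {"dp": [0.06, 0, 0.005], "angular": [0, 0, 0], "gripper": 54}, {"dp": [0.08, 0, 0], "angular": [0, 0, 0], "gripper": 54}, {"dp": [0.07, 0, 0], "angular": [0, 0, 0], "gripper": 54}, {"dp": [0, 0, 0], "angular": [0, 0, 0], "gripper": 54}, {"dp": [0, 0, 0], "angular": [0, 0, 0], "gripper": 54}, {"dp": [0, 0, 0], "angular": [0, 0, 0], "gripper": 54}, {"dp": [0, 0, 0], "angular": [0, 0, 0], "gripper": 54}]'

```text
clock: 9.4
position: [0.6061, 0.0874, 0.2137]
ee_rot: [0.445, -0.549, 0.445, 0.55]
contact_force: [-0.2, -0.4, 0.7]
width: 0.059
```

```bash
python3 - <<'E'
from h import *
plan([.6063,.0862,.1955],down(1.778),vmax=.004)
E
```

```text
pos [0.6061 0.0874 0.2137] need [ 0.0002 -0.0012 -0.0182] ang 0.1 F [-0.2 -0.4  0.7] w 0.059 t 9.4
rows needed 5
[0.03, 0.0, -0.002] [0.0, 0.0, 0.0]
[0.03, 0.0, -0.002] [0.0, 0.0, 0.0]
[0.03, 0.0, -0.002] [0.0, 0.0, 0.0]
[0.03, 0.0, -0.002] [0.0, 0.0, 0.0]
[0.03, 0.0, -0.002] [0.0, 0.0, 0.0]
```

Emit:
arm_command --series '[{"dp": [0.03, 0, -0.01], "angular": [0, 0, 0], "gripper": 54}, {"dp": [0.03, 0, 0], "angular": [0, 0, 0], "gripper": 54}, {"dp": [0.03, 0, 0], "angular": [0, 0, 0], "gripper": 54}, {"dp": [0.025, 0, 0], "angular": [0, 0, 0], "gripper": 54}, {"dp": [0, 0, 0], "angular": [0, 0, 0], "gripper": 54}, {"dp": [0, 0, 0], "angular": [0, 0, 0], "gripper": 54}, {"dp": [0, 0, 0], "angular": [0, 0, 0], "gripper": 54}, {"dp": [0, 0, 0], "angular": [0, 0, 0], "gripper": 54}]'

```text
clock: 10.4
position: [0.607, 0.0862, 0.2012]
ee_rot: [-0.446, 0.55, -0.444, -0.549]
contact_force: [-0.8, 0.2, 2.6]
width: 0.059
```

```bash
python3 - <<'E'
from h import *
plan([.6063,.0862,.1955],down(1.778),vmax=.004)
w=cam('wrist');cv2.imwrite('pics/w5.png',w['image'])
E
```

```text
pos [0.607  0.0862 0.2012] need [-0.0007 -0.     -0.0057] ang 0.2 F [-0.8  0.2  2.6] w 0.059 t 10.4
rows needed 2
[0.024, 0.003, 0.0] [0.0, 0.0, 0.001]
[0.024, 0.003, 0.0] [0.0, 0.0, 0.001]
```

View pics/w5.png

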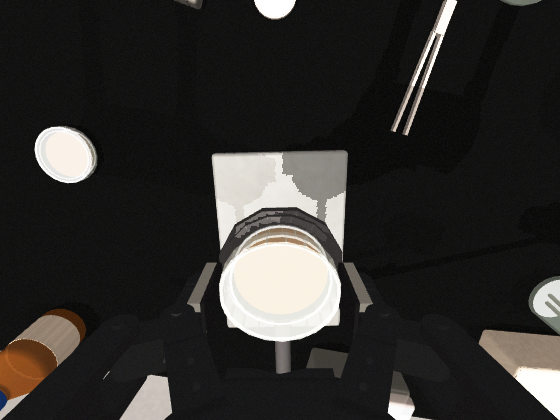

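The lid sits centred over the ring, at lid (281,288) against a ring spanning 220–342, and appears to have gone over the rim. The force is 2.6 N, so I'll keep going down gently.

Emit:
arm_command --series '[{"dp": [0.02, 0.007, 0], "angular": [0, 0, 0], "gripper": 54}, {"dp": [0.02, 0, 0], "angular": [0, 0, 0], "gripper": 54}, {"dp": [0.01, 0, 0], "angular": [0, 0, 0], "gripper": 54}, {"dp": [0, 0, 0], "angular": [0, 0, 0], "gripper": 54}, {"dp": [0, 0, 0], "angular": [0, 0, 0], "gripper": 54}, {"dp": [0, 0, 0], "angular": [0, 0, 0], "gripper": 54}, {"dp": [0, 0, 0], "angular": [0, 0, 0], "gripper": 54}, {"dp": [0, 0, 0], "angular": [0, 0, 0], "gripper": 54}]'

```text
clock: 11.45
position: [0.6068, 0.0861, 0.196]
ee_rot: [-0.447, 0.551, -0.444, -0.548]
contact_force: [-0.3, -0.4, 2.6]
width: 0.0591
```

```bash
python3 - <<'E'
from h import *
plan([.6063,.0862,.1955],down(1.778),vmax=.004)
w=cam('wrist');D=w['depth'];v,u=np.mgrid[0:420,0:560];K=w['K']
rr=np.stack([(u-K[0,2])/K[0,0],-(v-K[1,2])/K[1,1],-np.ones(u.shape)],-1)@w['C'][:3,:3].T
P=w['C'][:3,3]+rr*D[...,None];cv2.imwrite('pics/w6.png',w['image'])
print('lid top z',np.percentile(P[265:310,250:310,2],[2,50,98]).round(4))
E
```

```text
pos [0.6068 0.0861 0.196 ] need [-0.0005  0.0001 -0.0005] ang 0.33 F [-0.3 -0.4  2.6] w 0.0591 t 11.45
rows needed 1
[0.004, 0.004, 0.002] [0.001, -0.0, 0.004]
lid top z [0.2113 0.2125 0.2139]
```

Emit:
arm_command --series '[{"dp": [0, 0, 0], "angular": [0, 0, 0], "gripper": 61}, {"dp": [0, 0, 0], "angular": [0, 0, 0], "gripper": 64}, {"dp": [0, 0, 0], "angular": [0, 0, 0], "gripper": 70}, {"dp": [0, 0, 0], "angular": [0, 0, 0], "gripper": 75}, {"dp": [-0.1, 0, 0], "angular": [0, 0, 0], "gripper": 80}, {"dp": [-0.3, 0, 0], "angular": [0, 0, 0], "gripper": 80}, {"dp": [-0.4, 0, 0], "angular": [0, 0, 0], "gripper": 80}, {"dp": [0, 0, 0], "angular": [0, 0, 0], "gripper": 80}]'

```text
clock: 12.5
position: [0.6063, 0.0859, 0.295]
ee_rot: [-0.446, 0.55, -0.444, -0.548]
contact_force: [0.7, 0.1, -0.2]
width: 0.0798
```

```bash
python3 - <<'E'
from h import *
w=cam('wrist');cv2.imwrite('pics/w7.png',w['image']);D=w['depth'];v,u=np.mgrid[0:420,0:560];K=w['K']
rr=np.stack([(u-K[0,2])/K[0,0],-(v-K[1,2])/K[1,1],-np.ones(u.shape)],-1)@w['C'][:3,:3].T
P=w['C'][:3,3]+rr*D[...,None];q=P.reshape(-1,3);k=(np.hypot(q[:,0]-.606,q[:,1]-.0865)<.024)&(D.ravel()>0)&(q[:,2]>.19)&(q[:,2]<.23)
print(proj(w,[.606,.0865,.211]),np.percentile(q[k,2],[3,25,50,75,97]).round(4))
A=np.c_[q[k,:2],np.ones(k.sum())];print('slope',np.linalg.lstsq(A,q[k,2],rcond=None)[0])
k=(abs(q[:,2]-.2112)<.0015)&(np.hypot(q[:,0]-.606,q[:,1]-.0865)<.036);print(cv2.minEnclosingCircle((q[k,:2]*1000).astype(np.float32)))
# mirror pick: handle along phi, jaw across
plan([.50,-.05,.28],down(np.radians(-6)),vmax=.055)
E
```

```text
(np.float64(280.4540258718635), np.float64(219.9702775395619)) [0.2104 0.2112 0.2116 0.212  0.2127]
slope [0.00172692 0.00141462 0.21042969]
((608.8589477539062, 86.6126708984375), 30.394237518310547)
pos [0.6051 0.0858 0.2925] need [-0.1051 -0.1358 -0.0125] ang 107.94 F [ 0.6 -0.  -0.8] w 0.0801 t 12.55
rows needed 11
[0.009, 0.099, -0.084] [0.109, 0.0, -0.0]
[0.009, 0.083, -0.1] [0.109, 0.0, -0.0]
[0.009, 0.065, -0.113] [0.109, 0.0, -0.0]
[0.009, 0.045, -0.122] [0.109, 0.0, -0.0]
[0.009, 0.024, -0.128] [0.109, 0.0, -0.0]
[0.009, 0.001, -0.13] [0.109, 0.0, -0.0]
[0.009, -0.021, -0.128] [0.109, 0.0, -0.0]
[0.009, -0.042, -0.123] [0.109, 0.0, -0.0]
[0.009, -0.063, -0.114] [0.109, 0.0, -0.0]
[0.009, -0.081, -0.102] [0.109, 0.0, -0.0]
[0.009, -0.097, -0.086] [0.109, 0.0, -0.0]
```

View pics/w7.png

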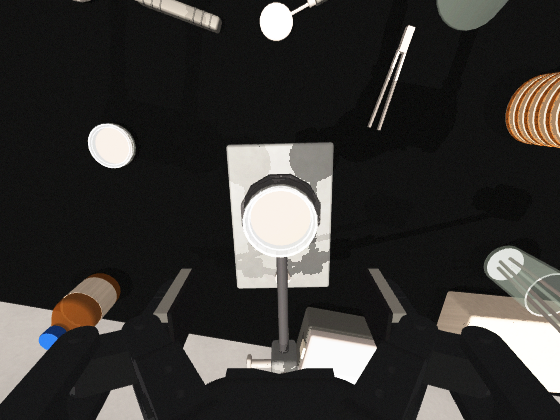

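The lid is seated flat: its top is at 0.2116 m against 0.211 m expected, with no tilt. In the picture it lies centred in the ring at (281,219). Next I'll go to the mirror handle.

Emit:
arm_command --series '[{"dp": [0, 0.11, -0.1], "angular": [0.115, 0, 0], "gripper": 60}, {"dp": [0, 0.1, -0.12], "angular": [0.115, 0, 0], "gripper": 60}, {"dp": [0, 0.08, -0.14], "angular": [0.115, 0, 0], "gripper": 50}, {"dp": [0, 0.06, -0.15], "angular": [0.115, 0, 0], "gripper": 50}, {"dp": [0, 0.03, -0.15], "angular": [0.115, 0, 0], "gripper": 50}, {"dp": [0.05, 0.01, -0.16], "angular": [0.115, 0, 0], "gripper": 50}, {"dp": [0.1, -0.02, -0.16], "angular": [0.115, 0, 0], "gripper": 50}, {"dp": [0.1, -0.05, -0.15], "angular": [0.115, 0, 0], "gripper": 50}]'

```text
clock: 13.55
position: [0.497, -0.0292, 0.254]
ee_rot: [0.694, -0.1, 0.705, 0.103]
contact_force: [0.4, -0.8, 1.0]
width: 0.0498
```

```bash
python3 - <<'E'
from h import *
plan([.437,-.078,.14],down(np.radians(-6)),vmax=.04)
E
```

```text
pos [ 0.497  -0.0292  0.254 ] need [-0.06   -0.0488 -0.114 ] ang 22.54 F [ 0.4 -0.8  1. ] w 0.0498 t 13.55
rows needed 4
[0.239, -0.063, -0.145] [0.063, -0.003, -0.001]
[0.239, -0.077, -0.139] [0.063, -0.003, -0.001]
[0.238, -0.09, -0.132] [0.063, -0.003, -0.001]
[0.238, -0.103, -0.123] [0.063, -0.003, -0.001]
```

Emit:
arm_command --series '[{"dp": [0.23, -0.06, -0.14], "angular": [0.065, -0.003, 0], "gripper": 50}, {"dp": [0.23, -0.08, -0.14], "angular": [0.065, -0.003, 0], "gripper": 50}, {"dp": [0.23, -0.09, -0.13], "angular": [0.065, -0.003, 0], "gripper": 50}, {"dp": [0.23, -0.1, -0.12], "angular": [0.065, -0.003, 0], "gripper": 50}, {"dp": [0, 0, 0], "angular": [0, 0, 0], "gripper": 50}, {"dp": [0, 0, 0], "angular": [0, 0, 0], "gripper": 50}, {"dp": [0, 0, 0], "angular": [0, 0, 0], "gripper": 50}, {"dp": [0, 0, 0], "angular": [0, 0, 0], "gripper": 50}]'

```text
clock: 14.55
position: [0.4329, -0.0766, 0.1382]
ee_rot: [0.704, 0.049, 0.707, -0.044]
contact_force: [0.1, -1.1, -0.7]
width: 0.0501
```

```bash
python3 - <<'E'
from h import *
plan([.4378,-.0785,.05],down(np.radians(-6)),vmax=.04)
w=cam('wrist');cv2.imwrite('pics/w8.png',w['image']);D=w['depth'];v,u=np.mgrid[0:420,0:560];K=w['K']
rr=np.stack([(u-K[0,2])/K[0,0],-(v-K[1,2])/K[1,1],-np.ones(u.shape)],-1)@w['C'][:3,:3].T
P=w['C'][:3,3]+rr*D[...,None];q=P.reshape(-1,3)
k=(abs(q[:,0]-.437)<.03)&(q[:,1]>-.15)&(q[:,1]<-.0)&(q[:,2]>.012)&(q[:,2]<.035)&(D.ravel()>0)
c=cv2.minAreaRect((q[k,:2]*1000).astype(np.float32));print(k.sum(),c,np.percentile(q[k,2],[5,50,95]).round(4))
for y in np.arange(-.14,-.02,.015):
    j=k&(abs(q[:,1]-y)<.004)&(q[:,2]>.016)
    if j.sum()>3:print(y.round(3),q[j,0].min().round(4),q[j,0].max().round(4),np.median(q[j,2]).round(4))
E
```

```text
pos [ 0.4329 -0.0766  0.1382] need [ 0.0049 -0.0019 -0.0882] ang 1.59 F [ 0.1 -1.1 -0.7] w 0.0501 t 14.55
rows needed 3
[0.245, -0.005, 0.015] [-0.006, -0.001, -0.001]
[0.245, -0.005, 0.015] [-0.006, -0.001, -0.001]
[0.245, -0.004, 0.015] [-0.006, -0.001, -0.001]
2075 ((436.4494934082031, -86.5573501586914), (125.82360076904297, 16.014537811279297), 83.52875518798828) [0.0154 0.0201 0.0214]
-0.125 0.4269 0.4403 0.0174
-0.11 0.4262 0.4421 0.0203
-0.095 0.4279 0.4438 0.0204
-0.08 0.4292 0.4456 0.0201
-0.065 0.431 0.4472 0.0202
-0.05 0.4322 0.449 0.0202
-0.035 0.4342 0.4507 0.0203
-0.02 0.4387 0.4421 0.0172
```

View pics/w8.png

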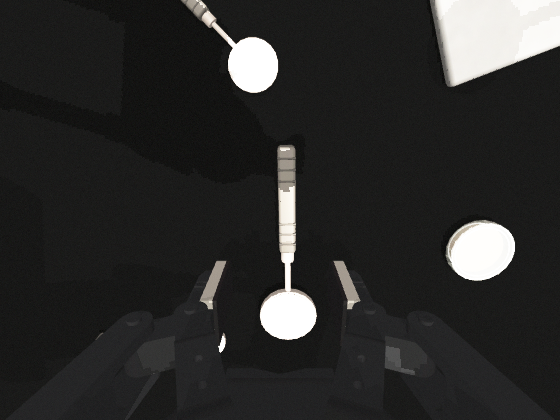

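The handle runs from (287,147) to (288,255), with the head at (288,314), and the gripper is nearly aligned with it. The handle top is 20 mm high, its centre is near (0.4378, -0.076), and its axis lies at -96.5°.

```bash
python3 - <<'E'
from h import *
plan([.4378,-.076,.03],down(np.radians(-6.5)),vmax=.04)
E
```

```text
pos [ 0.4329 -0.0766  0.1383] need [ 0.0049  0.0006 -0.1083] ang 1.12 F [0.4 0.  0.1] w 0.0501 t 14.6
rows needed 3
[0.301, 0.002, 0.014] [-0.004, -0.001, -0.001]
[0.301, 0.002, 0.014] [-0.004, -0.001, -0.001]
[0.301, 0.003, 0.014] [-0.004, -0.001, -0.001]
```

Emit:
arm_command --series '[{"dp": [0.3, 0, 0.015], "angular": [-0.006, -0.001, -0.001], "gripper": 50}, {"dp": [0.3, 0, 0.015], "angular": [-0.006, -0.001, -0.001], "gripper": 50}, {"dp": [0.25, 0, 0.015], "angular": [-0.006, -0.001, -0.001], "gripper": 50}, {"dp": [0, 0, 0], "angular": [0, 0, 0], "gripper": 40}, {"dp": [0, 0, 0], "angular": [0, 0, 0], "gripper": 34}, {"dp": [0, 0, 0], "angular": [0, 0, 0], "gripper": 34}, {"dp": [0, 0, 0], "angular": [0, 0, 0], "gripper": 34}, {"dp": [0, 0, 0], "angular": [0, 0, 0], "gripper": 34}]'

```text
clock: 15.6
position: [0.4461, -0.0782, 0.0404]
ee_rot: [0.712, 0.034, 0.7, -0.036]
contact_force: [0.7, 0.5, -0.4]
width: 0.034
```

```bash
python3 - <<'E'
from h import *
plan([.4378,-.076,.004],down(np.radians(-6.5)),vmax=.04)
E
```

```text
pos [ 0.4461 -0.0782  0.0404] need [-0.0083  0.0022 -0.0364] ang 1.29 F [ 0.7  0.5 -0.4] w 0.034 t 15.6
rows needed 1
[0.302, 0.012, -0.076] [0.009, 0.011, 0.002]
```

Emit:
arm_command --series '[{"dp": [0, 0.012, -0.072], "angular": [0.009, 0.011, 0.002], "gripper": 34}, {"dp": [0.05, 0, 0], "angular": [0, 0, 0], "gripper": 34}, {"dp": [0, 0, 0], "angular": [0, 0, 0], "gripper": 34}, {"dp": [0, 0, 0], "angular": [0, 0, 0], "gripper": 34}, {"dp": [0, 0, 0], "angular": [0, 0, 0], "gripper": 34}, {"dp": [0, 0, 0], "angular": [0, 0, 0], "gripper": 34}, {"dp": [0, 0, 0], "angular": [0, 0, 0], "gripper": 34}, {"dp": [0, 0, 0], "angular": [0, 0, 0], "gripper": 34}]'

```text
clock: 16.6
position: [0.437, -0.0758, 0.0341]
ee_rot: [0.706, 0.041, 0.706, -0.04]
contact_force: [-0.7, 0.2, 0.6]
width: 0.034
```

```bash
python3 - <<'E'
from h import *
plan([.4378,-.076,.004],down(np.radians(-6.5)),vmax=.012)
E
```

```text
pos [ 0.437  -0.0758  0.0341] need [ 0.0008 -0.0002 -0.0301] ang 0.1 F [-0.7  0.2  0.6] w 0.034 t 16.6
rows needed 3
[0.084, -0.0, 0.002] [-0.0, -0.0, -0.0]
[0.084, -0.0, 0.002] [-0.0, -0.0, -0.0]
[0.084, -0.0, 0.002] [-0.0, -0.0, -0.0]
```

Emit:
arm_command --series '[{"dp": [0.085, 0, 0.002], "angular": [0, 0, 0], "gripper": 34}, {"dp": [0.085, 0, 0.002], "angular": [0, 0, 0], "gripper": 34}, {"dp": [0.08, 0, 0.002], "angular": [0, 0, 0], "gripper": 34}, {"dp": [0, 0, 0], "angular": [0, 0, 0], "gripper": 34}, {"dp": [0, 0, 0], "angular": [0, 0, 0], "gripper": 10}, {"dp": [0, 0, 0], "angular": [0, 0, 0], "gripper": 5}, {"dp": [0, 0, 0], "angular": [0, 0, 0], "gripper": 5}, {"dp": [0, 0, 0], "angular": [0, 0, 0], "gripper": 5}]' --grip_force 80

```text
clock: 17.6
position: [0.4376, -0.0758, 0.0017]
ee_rot: [0.705, 0.041, 0.706, -0.04]
contact_force: [-0.9, -0.1, -0.9]
width: 0.0136
```

```bash
python3 - <<'E'
from h import *
plan([.437,-.076,.10],down(np.radians(-6.5)),vmax=.02)
E
```

```text
pos [ 0.4376 -0.0758  0.0017] need [-0.0006 -0.0002  0.0983] ang 0.13 F [-0.9 -0.1 -0.9] w 0.0136 t 17.6
rows needed 5
[-0.164, -0.0, -0.001] [-0.0, -0.0, -0.0]
[-0.164, -0.0, -0.001] [-0.0, -0.0, -0.0]
[-0.164, -0.0, -0.001] [-0.0, -0.0, -0.0]
[-0.164, -0.0, -0.001] [-0.0, -0.0, -0.0]
[-0.164, -0.0, -0.001] [-0.0, -0.0, -0.0]
```

Emit:
arm_command --series '[{"dp": [-0.05, 0, 0], "angular": [0, 0, 0], "gripper": 5}, {"dp": [-0.16, 0, 0], "angular": [0, 0, 0], "gripper": 5}, {"dp": [-0.25, 0, 0], "angular": [0, 0, 0], "gripper": 5}, {"dp": [-0.3, 0, 0], "angular": [0, 0, 0], "gripper": 5}, {"dp": [-0.2, 0, 0], "angular": [0, 0, 0], "gripper": 5}, {"dp": [0, 0, 0], "angular": [0, 0, 0], "gripper": 5}, {"dp": [0, 0, 0], "angular": [0, 0, 0], "gripper": 5}, {"dp": [0, 0, 0], "angular": [0, 0, 0], "gripper": 5}]'

```text
clock: 18.6
position: [0.4357, -0.0752, 0.1197]
ee_rot: [0.704, 0.042, 0.708, -0.04]
contact_force: [0.7, 0.2, -1.7]
width: 0.0138
```

```bash
cat >> h.py <<'E'
def cloud(w):
    D=w['depth'];v,u=np.mgrid[0:420,0:560];K=w['K']
    rr=np.stack([(u-K[0,2])/K[0,0],-(v-K[1,2])/K[1,1],-np.ones(u.shape)],-1)@w['C'][:3,:3].T
    return (w['C'][:3,3]+rr*D[...,None])[D>0], w['image'][D>0]
def face(w):  # mirror head in tool frame: bright points around nominal
    S=get_state();q,im=cloud(w);T=Rq(S['ee_rot']).inv().apply(q-S['position'])
    k=(np.hypot(T[:,1]+.125,T[:,2])<.045)&(abs(T[:,0]+.0123)<.015)
    return T[k],q[k],im[k]
E
python3 - <<'E'
from h import *
t=dict(np.load('top1.npz'));q,im=cloud(t)
k=(abs(q[:,2]-.012)<.004)&(im.min(1)>70)&(q[:,0]>.53)&(q[:,0]<.83)&(q[:,1]>-.02)&(q[:,1]<.23)
r=cv2.minAreaRect((q[k,:2]*1000).astype(np.float32));print('base',k.sum(),r)
k=(q[:,2]>.50)&(abs(q[:,0]-.768)<.05)&(abs(q[:,1]-.12)<.05);print('rodtop',q[k].mean(0),q[k].min(0),q[k].max(0))
k=(q[:,2]>.30)&(q[:,2]<.42)&(abs(q[:,0]-.64)<.06)&(abs(q[:,1]-.34)<.07);print('cam',k.sum(),q[k].min(0),q[k].max(0),cv2.minAreaRect((q[k,:2]*1000).astype(np.float32)))
w=cam('wrist');cv2.imwrite('pics/w9.png',w['image'])
T,Q,I=face(w);print('face pts',len(T),np.median(T,0));
if len(T)>50:
    o=np.median(T[:,0]);kk=abs(T[:,0]-o)<.004;c,rr=cv2.minEnclosingCircle((T[kk][:,1:]*1000).astype(np.float32));print('circle y,z',c,rr)
    A=np.c_[T[kk][:,1:],np.ones(kk.sum())];print('plane',np.linalg.lstsq(A,T[kk][:,0],rcond=None)[0])
S=get_state();print(S['qpos'].round(3),S['contact_force'].round(1),S['width'],S['clock'])
n=2
E
```

```text
base 2128 ((682.5757446289062, 102.8709716796875), (230.4244384765625, 151.44261169433594), 13.413697242736816)
rodtop [0.76699159 0.12361262 0.52223046] [0.76220348 0.11822155 0.50039769] [0.7740383  0.12997989 0.53443718]
cam 779 [0.61588171 0.27031739 0.30108762] [0.69997743 0.3866631  0.36767777] ((650.8182373046875, 323.81280517578125), (61.21500778198242, 131.818359375), 18.8523006439209)
face pts 0 [nan nan nan]
[-3.290e-01  1.780e-01  1.945e+00  1.000e-03  1.024e+00 -2.140e-01] [-0.  -0.1 -0.8] 0.014062426974752917 18.65
  return _methods._mean(a, axis=axis, dtype=dtype,
  ret = um.true_divide(
```

View pics/w9.png

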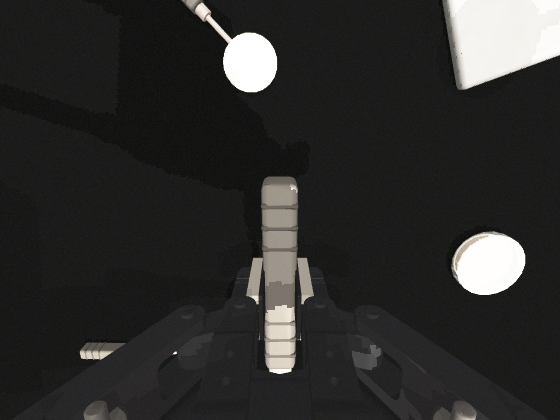

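The mirror is held by the middle of its handle, with the pads at rows 258–300. The head is hidden from the wrist camera, so I'll measure it with the top and scene cameras.

```bash
cat >> h.py <<'E'
def headtool(names=('top','scene'),r=.026):
    out=[]
    for n in names:
        S=get_state();q,im=cloud(cam(n));Q=Rq(S['ee_rot']);T=Q.inv().apply(q-S['position'])
        k=(np.hypot(T[:,1]+.125,T[:,2])<.045)&(abs(T[:,0]+.0123)<.02)
        if k.sum()<30: print(n,'few',k.sum());continue
        c,rr=cv2.minEnclosingCircle((T[k][:,1:]*1000).astype(np.float32))
        j=k&(np.hypot(T[:,1]-c[0]/1000,T[:,2]-c[1]/1000)<r)
        A=np.c_[T[j][:,1:]-np.array(c)/1000,np.ones(j.sum())];p=np.linalg.lstsq(A,T[j][:,0],rcond=None)[0]
        m=np.median(T[k][:,1:],0)
        print(n,k.sum(),'c(y,z)mm',np.round(c,1),'r',round(rr,1),'median',(m*1000).round(1),'plane dxdy,dxdz,x',p.round(4))
    return out
E
python3 - <<'E'
from h import *
headtool()
S=get_state();Q=Rq(S['ee_rot'])
q,im=cloud(cam('wrist'));T=Q.inv().apply(q-S['position'])
k=(abs(T[:,2])<.007)&(T[:,1]>.012)&(T[:,1]<.047)&(abs(T[:,0]+.018)<.01)
A=np.c_[T[k][:,1:],np.ones(k.sum())];print('handle top',k.sum(),np.linalg.lstsq(A,T[k][:,0],rcond=None)[0], 'end y',T[k][:,1].max())
E
```

```text
top 262 c(y,z)mm [-122.2    1.9] r 29.8 median [-127.9   -0.9] plane dxdy,dxdz,x [-0.0148  0.0086 -0.014 ]
scene 121 c(y,z)mm [-121.3    4.5] r 30.3 median [-122.9   11.7] plane dxdy,dxdz,x [ 0.0203  0.056  -0.0114]
handle top 2258 [-0.00104923  0.05080176 -0.01875529] end y 0.046972322336076316
```

```bash
cat >> h.py <<'E'
st=np.array([.607,.0864,0]);Rs=R.from_euler('z',12.8,degrees=True)
mark=st+[0,0,.195];lens=st+Rs.apply([.079,.216,.298]);aim=mark+.23*(lens-mark);F=mark-[0,0,.09]
n=(aim-F)/np.linalg.norm(aim-F)
def final(psi=0.,f=(-.0125,-.124,.0),back=0.):
    a=np.array([np.cos(np.radians(psi)),np.sin(np.radians(psi)),0]);mx=a-n*(a@n);mx/=np.linalg.norm(mx)
    x=-n;y=-mx;rot=R.from_matrix(np.c_[x,y,np.cross(x,y)])
    return F-rot.apply(f)-back*mx*[1,1,0],rot
E
python3 - <<'E'
from h import *
print('n',n,'lens',lens,'aim',aim,F)
p,r=final();print('final tcp',p)
plan([.39,.06,.13],r,vmax=.05,amax=9.5)
E
```

```text
n [0.05352674 0.41844854 0.90666185] lens [0.63618232 0.31453459 0.298     ] aim [0.61371193 0.13887096 0.21869   ] [0.607  0.0864 0.105 ]
final tcp [0.48250868 0.08395076 0.09969317]
pos [ 0.436  -0.0753  0.12  ] need [-0.046   0.1353  0.01  ] ang 98.31 F [-0.1  0.  -0.9] w 0.0141 t 18.8
rows needed 11
[-0.007, 0.098, -0.046] [-0.095, 0.021, -0.019]
[-0.009, 0.103, -0.032] [-0.095, 0.021, -0.019]
[-0.011, 0.107, -0.016] [-0.095, 0.021, -0.019]
[-0.014, 0.108, -0.001] [-0.095, 0.021, -0.019]
[-0.018, 0.106, 0.015] [-0.095, 0.021, -0.019]
[-0.022, 0.102, 0.03] [-0.095, 0.021, -0.019]
[-0.026, 0.096, 0.044] [-0.095, 0.021, -0.019]
[-0.03, 0.088, 0.057] [-0.095, 0.021, -0.019]
[-0.035, 0.077, 0.068] [-0.095, 0.021, -0.019]
[-0.039, 0.065, 0.077] [-0.095, 0.021, -0.019]
[-0.044, 0.052, 0.085] [-0.095, 0.021, -0.019]
```

Emit:
arm_command --series '[{"dp": [-0.01, 0.1, -0.05], "angular": [-0.095, 0.021, -0.019], "gripper": 5}, {"dp": [-0.01, 0.1, -0.03], "angular": [-0.095, 0.021, -0.019], "gripper": 5}, {"dp": [-0.01, 0.11, -0.02], "angular": [-0.095, 0.021, -0.019], "gripper": 5}, {"dp": [-0.015, 0.11, 0], "angular": [-0.095, 0.021, -0.019], "gripper": 5}, {"dp": [-0.02, 0.11, 0.015], "angular": [-0.095, 0.021, -0.019], "gripper": 5}, {"dp": [-0.02, 0.1, 0.03], "angular": [-0.095, 0.021, -0.019], "gripper": 5}, {"dp": [-0.025, 0.1, 0.045], "angular": [-0.095, 0.021, -0.019], "gripper": 5}, {"dp": [-0.03, 0.09, 0.055], "angular": [-0.095, 0.021, -0.019], "gripper": 5}]'

```text
clock: 19.8
position: [0.3997, 0.0258, 0.125]
ee_rot: [0.493, -0.445, 0.685, 0.299]
contact_force: [0.2, 0.5, -1.6]
width: 0.0142
```

```bash
python3 - <<'E'
from h import *
p,r=final();plan([.39,.07,.12],r,vmax=.03,amax=9.5);print(get_state()['qpos'])
E
```

```text
pos [0.3997 0.0258 0.125 ] need [-0.0097  0.0442 -0.005 ] ang 24.86 F [ 0.2  0.5 -1.6] w 0.0142 t 19.8
rows needed 3
[-0.022, 0.077, 0.098] [-0.088, 0.02, -0.018]
[-0.028, 0.062, 0.107] [-0.088, 0.02, -0.018]
[-0.033, 0.046, 0.113] [-0.088, 0.02, -0.018]
[ 0.15742397  0.22524328  1.92849749 -0.32181793  1.18004044 -0.81736964]
```

Emit:
arm_command --series '[{"dp": [-0.02, 0.08, 0.1], "angular": [-0.088, 0.02, -0.018], "gripper": 5}, {"dp": [-0.03, 0.06, 0.11], "angular": [-0.088, 0.02, -0.018], "gripper": 5}, {"dp": [-0.03, 0.045, 0.11], "angular": [-0.088, 0.02, -0.018], "gripper": 5}, {"dp": [0, 0, 0], "angular": [0, 0, 0], "gripper": 5}, {"dp": [0, 0, 0], "angular": [0, 0, 0], "gripper": 5}, {"dp": [0, 0, 0], "angular": [0, 0, 0], "gripper": 5}, {"dp": [0, 0, 0], "angular": [0, 0, 0], "gripper": 5}, {"dp": [0, 0, 0], "angular": [0, 0, 0], "gripper": 5}]'

```text
clock: 20.8
position: [0.3906, 0.072, 0.118]
ee_rot: [0.368, -0.582, 0.609, 0.394]
contact_force: [-0.6, -0.3, -1.6]
width: 0.014
```

```bash
python3 - <<'E'
from h import *
headtool()
p,r=final();plan(p,r,vmax=.03,amax=9.5);s=cam('scene');cv2.imwrite('pics/s2.png',cv2.resize(s['image'][150:350,120:400],None,fx=2.8,fy=2.8,interpolation=cv2.INTER_CUBIC))
E
```

```text
top 337 c(y,z)mm [-117.    -1.9] r 37.0 median [-123.4   -2. ] plane dxdy,dxdz,x [ 0.0249 -0.0143 -0.0135]
scene 376 c(y,z)mm [-116.1    2. ] r 35.5 median [-122.4    2.6] plane dxdy,dxdz,x [-0.0029 -0.0002 -0.0119]
pos [0.3906 0.0721 0.118 ] need [ 0.0919  0.0118 -0.0183] ang 0.65 F [ 0.2  0.4 -1.2] w 0.014 t 20.9
rows needed 4
[0.014, -0.193, 0.036] [0.002, -0.0, 0.0]
[0.014, -0.193, 0.037] [0.002, -0.0, 0.0]
[0.014, -0.193, 0.037] [0.002, -0.0, 0.0]
[0.014, -0.193, 0.038] [0.002, -0.0, 0.0]
```

View pics/s2.png

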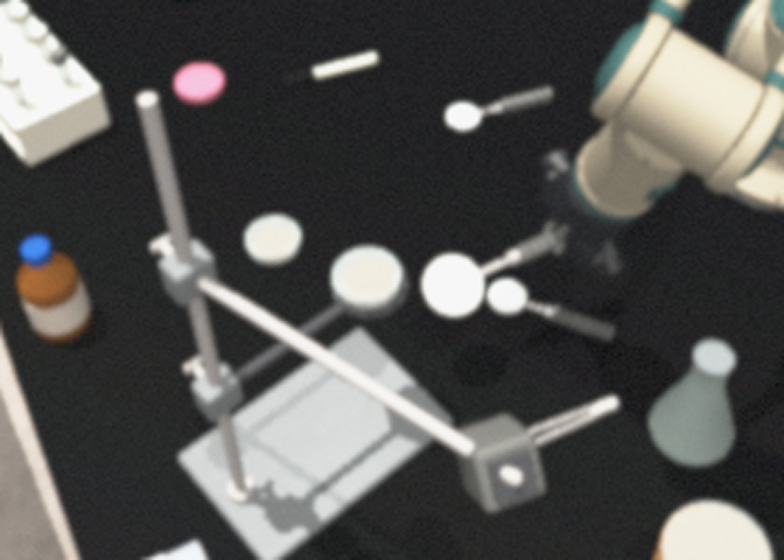

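The scene crop shows the head at (452,285) in front of the ring, clear of everything, with the lid on the dish at (367,278). Head height and orientation agree with nominal, so I'll go in.

Emit:
arm_command --series '[{"dp": [0.014, -0.18, 0.036], "angular": [0.002, 0, 0], "gripper": 5}, {"dp": [0.014, -0.18, 0.036], "angular": [0.002, 0, 0], "gripper": 5}, {"dp": [0.014, -0.18, 0.036], "angular": [0.002, 0, 0], "gripper": 5}, {"dp": [0.014, -0.18, 0.036], "angular": [0.002, 0, 0], "gripper": 5}, {"dp": [0, 0, 0], "angular": [0, 0, 0], "gripper": 5}, {"dp": [0, 0, 0], "angular": [0, 0, 0], "gripper": 5}, {"dp": [0, 0, 0], "angular": [0, 0, 0], "gripper": 5}, {"dp": [0, 0, 0], "angular": [0, 0, 0], "gripper": 5}]'

```text
clock: 21.95
position: [0.4846, 0.0847, 0.0976]
ee_rot: [0.372, -0.579, 0.611, 0.39]
contact_force: [-0.3, 0.6, -0.9]
width: 0.014
```

```bash
python3 - <<'E'
from h import *
p,r=final();plan(p,r,vmax=.03,amax=9.5)
headtool()
E
```

```text
pos [0.4846 0.0847 0.0976] need [-0.0021 -0.0008  0.0021] ang 0.15 F [-0.3  0.6 -0.9] w 0.014 t 21.95
rows needed 1
[-0.012, 0.018, -0.013] [-0.001, -0.0, 0.001]
top 58 c(y,z)mm [-107.3   -4.9] r 26.5 median [-100.    -5.3] plane dxdy,dxdz,x [-0.062  -0.0342 -0.012 ]
scene 380 c(y,z)mm [-116.5    2.1] r 35.2 median [-122.9    3.2] plane dxdy,dxdz,x [ 0.0156  0.009  -0.0119]
```

Emit:
arm_command --series '[{"dp": [-0.012, 0.018, -0.013], "angular": [-0.001, 0, 0.001], "gripper": 5}, {"dp": [0, 0, 0], "angular": [0, 0, 0], "gripper": 5}, {"dp": [0, 0, 0], "angular": [0, 0, 0], "gripper": 5}, {"dp": [0, 0, 0], "angular": [0, 0, 0], "gripper": 5}, {"dp": [0, 0, 0], "angular": [0, 0, 0], "gripper": 5}, {"dp": [0, 0, 0], "angular": [0, 0, 0], "gripper": 5}, {"dp": [0, 0, 0], "angular": [0, 0, 0], "gripper": 5}, {"dp": [0, 0, 0], "angular": [0, 0, 0], "gripper": 5}]'

```text
clock: 23.05
position: [0.4822, 0.084, 0.1003]
ee_rot: [0.371, -0.58, 0.611, 0.391]
contact_force: [0.3, -0.5, -2.0]
width: 0.0144
```

```bash
python3 - <<'E'
from h import *
p,r=final();plan(p,r,vmax=.03,amax=9.5)
N=[]
for i in range(6):
    S=get_state();q,im=cloud(cam('scene'));Q=Rq(S['ee_rot']);T=Q.inv().apply(q-S['position'])
    k=(np.hypot(T[:,1]+.124,T[:,2])<.028)&(abs(T[:,0]+.0123)<.012)
    A=np.c_[T[k][:,1]+.124,T[k][:,2],np.ones(k.sum())];N.append(np.linalg.lstsq(A,T[k][:,0],rcond=None)[0])
N=np.array(N);a=N.mean(0);print('plane',a.round(4),'sd',N.std(0).round(4),k.sum())
c=S['position']+Q.apply([a[2],-.124,.0005]);nn=Q.apply([-1,a[0],a[1]]);nn/=np.linalg.norm(nn)
print('face',c.round(4),'target',F.round(4),'normal err deg measured',np.degrees(np.arccos(nn@n)).round(2),'nominal',np.degrees(np.arccos(-Q.apply([1,0,0])@n)).round(2))
s=cam('scene')
q,im=cloud(s);k=(np.hypot(q[:,0]-.606,q[:,1]-.0865)<.022)&(q[:,2]>.19);A=np.c_[q[k,:2]-[.606,.0865],np.ones(k.sum())];print('lid',np.linalg.lstsq(A,q[k,2],rcond=None)[0].round(4))
cv2.imwrite('pics/s3.png',cv2.resize(s['image'][150:350,120:400],None,fx=2.8,fy=2.8,interpolation=cv2.INTER_CUBIC));print(get_state()['qd'].round(4))
E
```

```text
pos [0.4822 0.084  0.1003] need [ 0.0003 -0.0001 -0.0007] ang 0.05 F [ 0.3 -0.5 -2. ] w 0.0144 t 23.05
rows needed 1
[0.005, -0.003, 0.002] [-0.0, 0.0, 0.0]
plane [-0.0107 -0.0034 -0.0119] sd [0.0114 0.0107 0.0002] 308
face [0.6067 0.0866 0.105 ] target [0.607  0.0864 0.105 ] normal err deg measured 0.61 nominal 0.04
lid [-0.02    0.0051  0.2096]
[ 0.0012  0.0017 -0.0005 -0.0011 -0.0004 -0.0006]
```

View pics/s3.png

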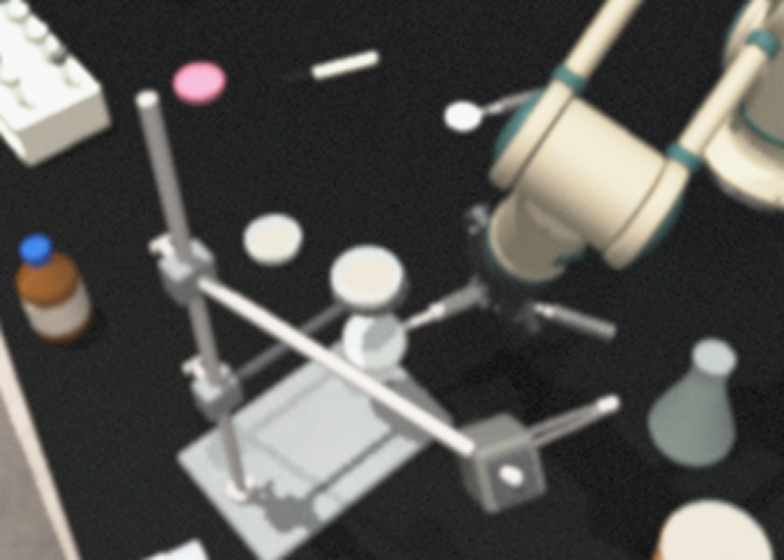

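The mirror head at (375,340) sits under the dish, the lid is still seated at (367,278), the bystanders haven't moved and the arm is still. I'm handing it in.

```bash
python3 -c "
from rig import sign_off; print(sign_off())"
```

```text
the job is handed in; nothing more can be done
None
```

I handed the job in at about 23 s of the 59 s allowed: the lid is on the dish, and the arm is holding the mirror by its rubber handle under it.

- **Lid:** after release, the wrist camera put its top at 0.2116 m (0.211 m expected) and level to about 0.1°. The last scene-camera reading was 0.2096 m with about 1° of slope. I put that down to that camera's noise, since the lid still looked seated in the picture.
- **Mirror position:** the glass centre is at (0.6067, 0.0866, 0.105) m, within 0.5 mm of the target 90 mm below the cross.
- **Mirror angle:** the arm's pose puts it 0.04° off the needed direction. The camera's plane fit says 0.6°, which is about its own noise.
- **Surroundings:** the arm was at rest, forces stayed at 2 N or less, and in the last picture the things in view were where they started.

**Not fully confirmed:**
- My estimates of the stand's heading ranged from 12° to 13.4° and I used 12.8°. The ring centre estimates differed by about 3 mm.
- I had no view from the stand's own camera, so the cross being mid-mirror follows from geometry; I haven't seen it directly.

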